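# Pack the water-test caddy

## Robot

A 7-joint arm with a two-finger parallel gripper is mounted at the origin on a cart in front of the work surface, level with it; the furniture and walls round the work are solid. World frame = base frame: x ahead of the robot, y to its left, z up, the work surface at z = 0. Lengths are in m, angles in rad, forces in N, time in s.
With the tool pointing down it reaches from about 0.4 to 0.85 m from the base axis. Payload 10.4 kg.
Tool frame: the origin (TCP) lies at the very end of the fingers, on their centre line; the grasp point (between the pads) lies 19 mm behind it; z points along the fingers, y is the line along which they close (so a half turn about z gives the same grasp; the last joint's range is limited). The gripper opens to 87 mm and grips with 3 to 60 N. Pads are 19 mm wide; open, the fingers measure 117 mm over their backs; the gripper's body (75 mm by 190 mm) begins 51 mm behind the grasp point.
Start: joints at [1.202, 0.332, -0.065, 1.46, 0.022, 1.35, -0.088], TCP at [0.212, -0.588, 0.223] pointing down, gripper open.
Joint ranges: [-2.6, 2.6], [-0.5, 2.12], [-1.47, 1.34], [0.16, 2.42], [-1.27, 4.41], [0.06, 2.06], [-2.6, 2.6]. Speed limits (rad/s): [2.22, 2.22, 2.79, 2.79, 3.14, 3.14, 3.14].

## Interface

Orientations are given as a unit quaternion [x, y, z, w].
In Python, from bench import * gives the robot as it stands.
- The arm moves only by the tool step_arm, never from a script. Its arguments are lists of equal length, an entry for each row: "delta_pos": the shift along the world's x, y, z in units of 25 mm (1.0 is 25 mm), a list of three; "turn": the turn about the world's z in units of 0.12 rad (1.0 is 0.12 rad). In form: {"delta_pos": [[tx, ty, tz], ...], "turn": [turn, ...]}. A call has 1 to 12 rows; each row shifts and turns the commanded pose from where the row before left it; what a row does not reach is not made up. A row lasts 1/10 s, in which the tool goes at most 50 mm and 8.59 degrees, less where a joint would pass 70% of its speed; a pose out of reach is approached as far as the arm can. A call with a number of a shift or a turn outside -1 to 1 is refused whole. A call with a gripper value outside its range is refused whole. "grip" is the closure, from 0 (fully open) to 1 (shut), set as the call begins (left out, the last holds). The fingers move at their own pace and stop on an object; "newtons" is the grip in N (left out, the last holds). Time passes only in rows, so rows that do not move let the fingers close. It gives the time, the measured TCP pose, the force, the opening and the grip force at its end, in the units of the state.
- read_state(): the state, without advancing time (a new reading comes with each control period).
- camera(name): name is "scene" or "top" or "wrist"; returns a dict with "image" (420x560x3 uint8, red, green, blue), "z_map" (420x560 float32, m along the optical axis (not along the pixel's ray), 0 where there is no reading), "mtx" (3x3 intrinsics, pixels), "view" (4x4, takes a point from world to camera coordinates). Camera axes: x right, y up, looking along -z (the intrinsics and any distortion apply to the point x, -y, -z); pixel columns grow to the right and rows downward; lengths in m; the calibration is good to about 2 mm. The wrist camera is an equidistant fisheye: a pixel r from the principal point sees the ray r / f radians off the axis. A picture is of the moment at which its call begins.
- close_job(): hands the job in; it is judged then, once.
The state is a dict: "time": time; "joint_positions": joint angles; "joint_vel": joint speeds; "joint_torque": joint torques, N m; "ee_pos": TCP position; "eef_rot": TCP orientation; "ft_force": force on the tool from outside, world axes, zero at the start; "torque": the same for the moment, N m; "width": finger opening in m; "grip_force": force on a finger pad.
Only numpy, scipy, OpenCV 4.12 (cv2) and the standard library are available. Lean on these libraries where they do the work, as an engineer would, in place of code of your own. Each camera call takes 0.05 s, during which the arm holds its last target. There are 200 camera calls.

## Task

Pack the dark caddy for the next water test from the six small containers standing in the open to the right of it: stand the red-capped dropper bottle in the red pocket, the blue-capped strip tube in the blue pocket, the white-lidded powder pot with the orange label in the orange pocket and the grey-capped vial in the grey pocket. Each must stand upright on the floor of its pocket, let go. The pink-capped dropper bottle and the black-capped tube look similar but do not belong: leave them standing where they are.

Things in the scene. Friction and masses are not known exactly. Their poses are not given: they have to be found in the camera images.
- red_dropper_mid (a point): Centre (41 mm above its base) of the white dropper bottle with the RED cap: body 32 mm diameter up to 62 mm, pointed red cap above about 23 mm wide, 82 mm tall, 32 g. Stands upright on the bench, z up; round, so any yaw is the same.
- strip_tube_mid (a point): Centre (39 mm above its base) of the white test-strip tube with the BLUE cap and blue foot: body 28 mm, cap 30 mm diameter, 78 mm tall, 30 g. Stands upright on the bench, z up; round, so any yaw is the same.
- powder_pot_mid (a point): Centre (23.5 mm above its base) of the small squat powder pot: white screw lid, orange band on its label, 40 mm diameter, 47 mm tall, 40 g. Stands upright on the bench, z up; round, so any yaw is the same.
- vial_mid (a point): Centre (17.5 mm above its base) of the small vial with the GREY ribbed cap: body 27 mm diameter up to 26 mm, cap 22 mm diameter from 26 to 35 mm, 35 mm tall, 18 g. Stands upright on the bench, z up; round, so any yaw is the same.
- pink_dropper_mid (a point): Look-alike, stays: centre (41 mm above its base) of the white dropper bottle with the PINK cap, otherwise like the red-capped one, 32 mm diameter, 82 mm tall, upright on the bench.
- black_tube_mid (a point): Look-alike, stays: centre (39 mm above its base) of the white tube with the BLACK cap, black foot and yellow band, 30 mm diameter, 78 mm tall, upright on the bench.
- pocket_red: Red round pocket: shallow open cup fixed in the dark caddy, outer diameter 66 mm, inner diameter 56 mm, inner floor 2 mm above its origin, rim 8 mm above its origin. Origin at the centre of its underside, z up; x and y run along the sides of the caddy. The caddy is a fixed square near-black tray, 210 mm a side, rim 14 mm above the bench.
- pocket_blue: Blue round pocket: shallow open cup fixed in the dark caddy, outer diameter 66 mm, inner diameter 56 mm, inner floor 2 mm above its origin, rim 8 mm above its origin. Origin at the centre of its underside, z up; x and y run along the sides of the caddy. The four pockets stand in a 2 x 2 square at 90 mm spacing, undersides 4 mm above the bench.
- pocket_orange: Orange round pocket: shallow open cup fixed in the dark caddy, outer diameter 66 mm, inner diameter 56 mm, inner floor 2 mm above its origin, rim 8 mm above its origin. Origin at the centre of its underside, z up; x and y run along the sides of the caddy.
- pocket_grey: Grey round pocket: shallow open cup fixed in the dark caddy, outer diameter 66 mm, inner diameter 56 mm, inner floor 2 mm above its origin, rim 8 mm above its origin. Origin at the centre of its underside, z up; x and y run along the sides of the caddy.
Things that resemble listed ones, but are neither listed nor needed, are in the scene too. Of the things shaped like the pocket_red, the red one is meant. What is shaped like the part that bears red_dropper_mid but turquoise is not meant.

How it is judged:
At the end, for the whole second after the job is handed in: Each wanted thing is at rest, upright (0.1 rad), on the floor of its colour's pocket (within 3 mm; off centre by under 14 mm for the dropper bottle, 15 mm for the tube and vial, 11 mm for the pot); both look-alikes stand upright (0.15 rad) within 20 mm of where they started (horizontal distance between red_dropper_mid and pocket_red below 0.014 m and z of red_dropper_mid in the frame of pocket_red between 0.039 and 0.046 m and angle between each of red_dropper_mid, strip_tube_mid, powder_pot_mid, vial_mid's own z axis and vertical below 0.1 rad and linear speed of each of red_dropper, strip_tube, powder_pot, vial below 0.02 m/s and horizontal distance between strip_tube_mid and pocket_blue below 0.015 m and z of strip_tube_mid in the frame of pocket_blue between 0.037 and 0.044 m and horizontal distance between powder_pot_mid and pocket_orange below 0.011 m and z of powder_pot_mid in the frame of pocket_orange between 0.0215 and 0.0285 m and horizontal distance between vial_mid and pocket_grey below 0.015 m and z of vial_mid in the frame of pocket_grey between 0.0155 and 0.0225 m and distance of each of pink_dropper_mid, black_tube_mid from where it was at the start of the episode below 0.02 m and angle between each of pink_dropper_mid, black_tube_mid's own z axis and vertical below 0.15 rad); the robot touches nothing.
It fails at once if the pink-capped dropper bottle was moved or knocked (distance of pink_dropper_mid from where it was at the start of the episode above 0.02 m or angle between pink_dropper_mid's own z axis and vertical above 0.5 rad).
It fails at once if the black-capped tube was moved or knocked (distance of black_tube_mid from where it was at the start of the episode above 0.02 m or angle between black_tube_mid's own z axis and vertical above 0.5 rad).
It also fails if it takes over 99 s, if anything falls off the work surface, if the arm or the gripper's body presses on something with over 40 N, if the wrist force passes 120 N, or if a joint passes its speed limit or range.

## Working session

There is one attempt and no reset: what is moved stays moved. The work goes in short steps, Python scripts to look and compute and a tool call to move; the robot and the scene stay as the last step left them, time stands still between calls to the robot, and variables do not carry over. Pictures are saved under pics/ and viewed, at most 14 in all, crops included, and the job is handed in when it is done.

Besides the shell and the picture viewer there is one more tool, called after "Request:" as name(argument=value, ...), one argument or row to a line, values as JSON. step_arm: Moves the arm, as the interface text tells. Shifts and turns lie within -1 to 1; 1 stands for 25 mm of shift or 0.12 rad of turn. Its arguments: {"type":"object","properties":{"delta_pos":{"type":"array"},"turn":{"type":"array"},"grip":{"type":"number"},"newtons":{"type":"number"}},"required":["delta_pos","turn"]}

```bash
mkdir -p pics
cat > h.py <<'E'
from bench import *
import numpy as np, cv2
def pts(c):
    z=c["z_map"];K=c["mtx"];h,w=z.shape
    u,v=np.meshgrid(np.arange(w),np.arange(h))
    P=np.stack([(u-K[0,2])/K[0,0]*z,-(v-K[1,2])/K[1,1]*z,-z],-1)
    V=np.linalg.inv(c["view"])
    return P@V[:3,:3].T+V[:3,3]
def save(c,n): cv2.imwrite("pics/"+n,c["image"][...,::-1])
E
python3 - <<'E'
from h import *
for n in("top","scene"):
    c=camera(n);save(c,n+"0.png");np.savez(n+"0.npz",**c);print(c["mtx"],c["view"])
s=read_state();print(s["time"],s["ee_pos"],s["eef_rot"],s["width"])
E
```

```text
[[508.45305746   0.         283.19536654]
 [  0.         508.45305746 207.94691556]
 [  0.           0.           1.        ]] [[-0.01639483 -0.99985563 -0.0044641   0.03795483]
 [ 0.98952763 -0.01686552  0.14335489 -0.52465903]
 [-0.14340948 -0.00206708  0.98966128 -1.39643423]
 [ 0.          0.          0.          1.        ]]
[[390.02660768   0.         275.97647054]
 [  0.         390.02660768 211.09964122]
 [  0.           0.           1.        ]] [[-0.89499242 -0.44551469 -0.02247742  0.48795676]
 [ 0.21635355 -0.47759343  0.85152549 -0.14939156]
 [-0.39010218  0.75724579  0.52383118 -0.92957256]
 [ 0.          0.          0.          1.        ]]
0.1 [ 0.21170672 -0.58769021  0.22184775] [ 9.85087642e-01  1.72052134e-01 -1.40582788e-04 -6.17110025e-04] 0.08707375980646964
```

View pics/top0.png

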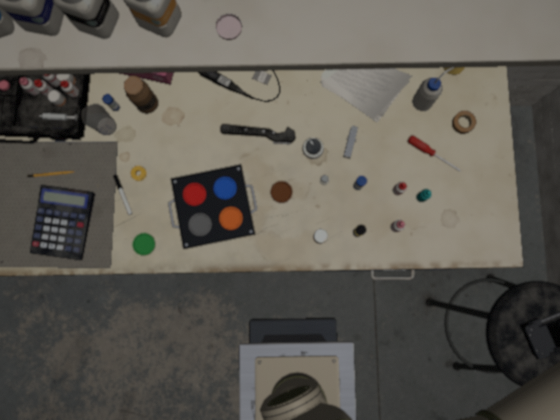

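View pics/scene0.png

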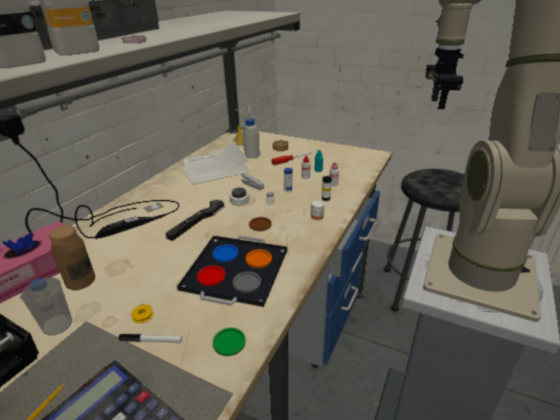

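The top view shows the caddy at (213,206), with the pockets red (194,194), blue (225,188), grey (200,224) and orange (231,218). Candidates are:
- Droppers: (401,187), (398,225) and turquoise (424,195).
- Tubes: (361,183) blue and (360,230) black.
- Pot at (320,236). Vial at (324,180); the disc at (313,148) is too large for it.

The scene view puts red at (306,167), farther from the robot than pink at (335,174), so red should be the top-view (401,187). I'll confirm that in a crop.

Run:
```python
from h import *
t=dict(np.load("top0.npz"));s=dict(np.load("scene0.npz"))
a=cv2.resize(t["image"][130:250,300:440],None,fx=4,fy=4,interpolation=cv2.INTER_CUBIC)
b=cv2.resize(s["image"][140:230,225:355],(560,388)[0:2],interpolation=cv2.INTER_CUBIC)
a=cv2.resize(a,(400,343));b=cv2.resize(b,(400,277))
cv2.imwrite("pics/crop1.png",np.clip(np.vstack([a,b])[:600].astype(float)*1.6,0,255).astype(np.uint8)[...,::-1])
P=pts(t);z=P[...,2]
print("bench z",np.median(z[200:215,270:272]), np.median(z[240:260,420:440]))
for cam,d in(("top",t),("scene",s)):
    P=pts(d);m=((P[...,2]>.012)&(P[...,2]<.12)&(P[...,1]<-.02)&(P[...,1]>-.45)&(P[...,0]>.3)&(P[...,0]<.72)).astype(np.uint8)
    n,l,st,c=cv2.connectedComponentsWithStats(m)
    for i in range(1,n):
        if st[i,4]<12: continue
        Q=P[l==i];zt=np.percentile(Q[:,2],95);T=Q[Q[:,2]>zt-.008]
        print(cam,c[i].round(),st[i,4],"ztop",zt.round(4),"top ctr",T[:,:2].mean(0).round(4),"ext",np.ptp(T[:,:2],axis=0).round(3),"all mid",((Q.max(0)+Q.min(0))/2)[:2].round(4))
# pockets by colour, cast onto plane z=.006
hsv=cv2.cvtColor(t["image"],cv2.COLOR_RGB2HSV);K=t["mtx"];V=np.linalg.inv(t["view"])
def cast(u,v,h):
    r=V[:3,:3]@np.array([(u-K[0,2])/K[0,0],-(v-K[1,2])/K[1,1],-1]);o=V[:3,3];return o+r*(h-o[2])/r[2]
for n,(u,v) in dict(red=(194,194),blue=(225,188),grey=(200,224),orange=(231,218)).items():
    g=t["image"].astype(int);m=(np.abs(g-np.median(g[v-3:v+4,u-3:u+4],axis=(0,1))).sum(-1)<60).astype(np.uint8)
    box=np.zeros_like(m);box[v-16:v+17,u-16:u+17]=1;m*=box
    cs,_=cv2.findContours(m,0,2);k=max(cs,key=cv2.contourArea);(x,y),r=cv2.minEnclosingCircle(k);M=cv2.moments(k);x2,y2=M['m10']/M['m00'],M['m01']/M['m00']
    print(n,(round(x,1),round(y,1)),(round(x2,1),round(y2,1)),round(r,1),cast(x2,y2,.009).round(4))
```

```text
bench z 0.0005220956099779572 0.0007302527779138313
top [313. 149.] 304 ztop 0.043 top ctr [ 0.7024 -0.0603] ext [0.036 0.043] all mid [ 0.6969 -0.0603]
top [349. 149.] 118 ztop 0.0299 top ctr [ 0.7009 -0.1648] ext [0.043 0.027] all mid [ 0.6975 -0.1631]
top [425. 148.] 252 ztop 0.0307 top ctr [ 0.7014 -0.3793] ext [0.06  0.094] all mid [ 0.685  -0.3927]
top [324. 179.] 79 ztop 0.0383 top ctr [ 0.61   -0.0909] ext [0.021 0.02 ] all mid [ 0.6109 -0.0912]
top [360. 182.] 145 ztop 0.0834 top ctr [ 0.5943 -0.1889] ext [0.029 0.028] all mid [ 0.5937 -0.1886]
top [400. 188.] 141 ztop 0.0809 top ctr [ 0.5776 -0.3025] ext [0.014 0.019] all mid [ 0.5787 -0.3017]
top [424. 194.] 149 ztop 0.081 top ctr [ 0.5566 -0.3689] ext [0.019 0.017] all mid [ 0.5576 -0.3689]
top [398. 225.] 142 ztop 0.0802 top ctr [ 0.4716 -0.291 ] ext [0.017 0.019] all mid [ 0.4712 -0.2927]
top [360. 230.] 127 ztop 0.0836 top ctr [ 0.4584 -0.1817] ext [0.028 0.029] all mid [ 0.458  -0.1816]
top [320. 235.] 166 ztop 0.0511 top ctr [ 0.4463 -0.074 ] ext [0.036 0.036] all mid [ 0.445  -0.0734]
scene [318. 161.] 151 ztop 0.07
[... 455 characters left out ...]
 0.031] all mid [ 0.5951 -0.1836]
scene [256. 183.] 79 ztop 0.0272 top ctr [ 0.7002 -0.1599] ext [0.042 0.028] all mid [ 0.6977 -0.16  ]
scene [239. 196.] 211 ztop 0.0399 top ctr [ 0.7021 -0.0537] ext [0.035 0.043] all mid [ 0.6975 -0.0522]
scene [269. 197.] 70 ztop 0.0364 top ctr [ 0.6109 -0.0859] ext [0.022 0.026] all mid [ 0.6099 -0.0874]
scene [316. 209.] 207 ztop 0.0477 top ctr [ 0.4455 -0.0675] ext [0.038 0.041] all mid [ 0.4463 -0.0713]
red (194.0, 193.7) (194.0, 193.8) 11.6 [0.5752 0.2865 0.009 ]
blue (224.8, 187.4) (224.6, 187.6) 11.2 [0.5919 0.1979 0.009 ]
grey (199.8, 224.0) (199.6, 224.2) 11.2 [0.4865 0.2696 0.009 ]
orange (230.5, 217.8) (230.5, 217.7) 11.2 [0.5036 0.181  0.009 ]
```

View pics/crop1.png

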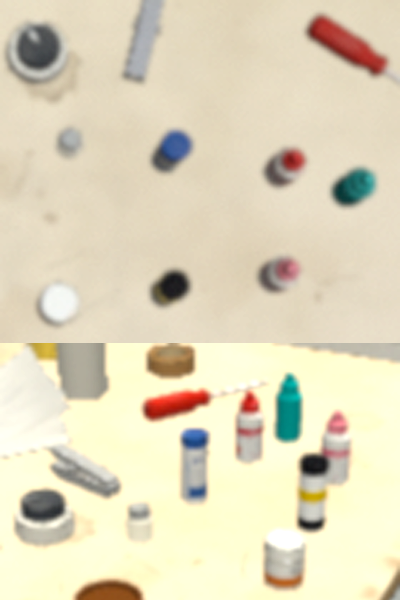

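Confirmed: red dropper at top (401,187), base around (0.578,-0.300). Pink is at (398,225) and turquoise at (424,195), and both stay. Object heights and the pockets' 90 mm spacing match the given sizes. I'll close along x everywhere and go vial, pot, tube, dropper, because the gripper body is too low for the short items once tall ones are in the caddy.

Request:
step_arm(
  delta_pos=[
    [0.8,1,0],
    [0.8,1,0],
    [0.8,1,0],
    [0.8,1,0],
    [0.8,1,0],
    [0.8,1,0],
    [0.8,1,0],
    [0.8,1,0],
    [0.8,1,0],
    [0.8,1,0],
  ],
  turn=[0.5,0.5,0.5,0.5,0.5,0.5,0.5,0.5,0.5,0.5],
  grip=0,
  newtons=12,
)

```text
time: 1.1
ee_pos: [0.413, -0.336, 0.2225]
eef_rot: [0.889, 0.457, -0.0, 0.0]
ft_force: [0.6, 0.2, 0.5]
width: 0.0867
grip_force: 0.0
```

Request:
step_arm(
  delta_pos=[
    [0.8,1,-0.2],
    [0.8,1,-0.2],
    [0.8,1,-0.2],
    [0.8,1,-0.2],
    [0.8,1,-0.2],
    [0.8,1,-0.2],
    [0.8,1,-0.2],
    [0.8,1,-0.2],
    [0.8,1,-0.2],
    [0.7,0.84,-0.2],
    [0,0,0],
    [0,0,0],
  ],
  turn=[0.52,0.52,0.52,0.52,0.52,0.52,0.52,0.52,0.52,0.52,0,0],
)

```text
time: 2.3
ee_pos: [0.6093, -0.0909, 0.1722]
eef_rot: [0.707, 0.707, -0.0, -0.0]
ft_force: [0.3, -0.7, 0.9]
width: 0.087
grip_force: 0.0
```

Run:
```python
from h import *
c=camera("wrist");save(c,"w1.png");np.savez("w1.npz",**c);print(c["mtx"],c["view"]);print(read_state()["ee_pos"],read_state()["joint_positions"])
```

```text
[[325.1922621    0.         271.05547762]
 [  0.         325.1922621  210.96046226]
 [  0.           0.           1.        ]] [[ 9.99999222e-01  1.20012753e-03 -3.40386270e-04 -6.08675716e-01]
 [-1.24738904e-03  9.58982874e-01 -2.83461271e-01  1.07013324e-01]
 [-1.37650712e-05  2.83461475e-01  9.58983624e-01 -3.18064396e-01]
 [ 0.00000000e+00  0.00000000e+00  0.00000000e+00  1.00000000e+00]]
[ 0.60907455 -0.09212359  0.17246065] [ 0.51946361  0.40136299 -0.57050389  1.52839109  0.22248581  1.27753183
 -0.08068183]
```

View pics/w1.png

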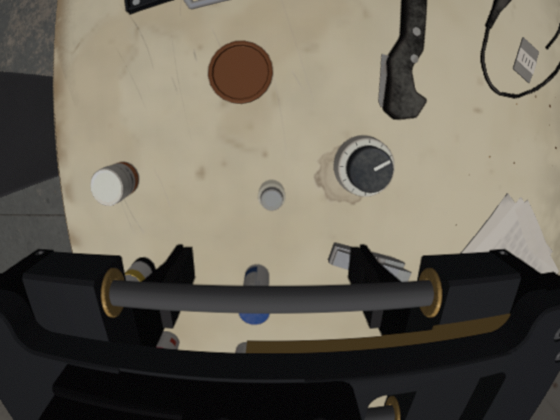

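The wrist view shows the vial cap at about (271,189) and the pot lid at about (110,184). I'll refine both with fisheye rays.

```bash
cat >> h.py <<'E'
def fcast(c,u,v,h):
    K=c["mtx"];a=np.array([u-K[0,2],v-K[1,2]])/K[0,0];r=np.hypot(*a);k=np.sin(r)/max(r,1e-9)
    V=np.linalg.inv(c["view"]);d=V[:3,:3]@[a[0]*k,-a[1]*k,-np.cos(r)];o=V[:3,3];return o+d*(h-o[2])/d[2]
E
python3 - <<'E'
from h import *
c=dict(np.load("w1.npz"))
print(fcast(c,271,187,.035),fcast(c,271.5,201,.004),fcast(c,109,185,.047))
E
```

```text
[ 0.60872802 -0.07687673  0.035     ] [ 0.60926391 -0.09868217  0.004     ] [ 0.44898019 -0.07042047  0.047     ]
```

Run:
```python
from h import *
c=dict(np.load("w1.npz"))
print(fcast(c,272,199,.035),fcast(c,271,181.5,.001),fcast(c,107,186,.047),fcast(c,137,178,.01))
im=c["image"][165:225,80:300];cv2.imwrite("pics/w1c.png",cv2.resize(im,None,fx=3.5,fy=3.5,interpolation=cv2.INTER_CUBIC)[...,::-1])
```

```text
[ 0.60969409 -0.08857191  0.035     ] [ 0.60871252 -0.0783594   0.001     ] [ 0.44651151 -0.07137295  0.047     ] [ 0.46452558 -0.07104916  0.01      ]
```

View pics/w1c.png

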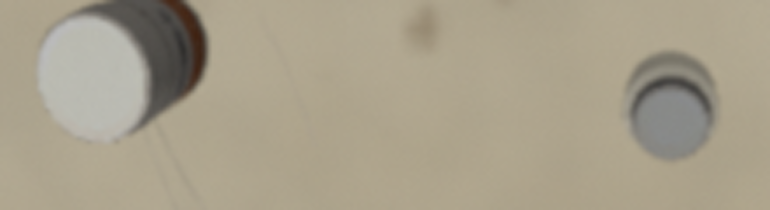

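The crop confirms the cap at (272,199), so the vial is at (0.6095,-0.089). The lid at (107,187) puts the pot at (0.4465,-0.072). Both agree with the top view, so I'm descending.

Request:
step_arm(
  delta_pos=[
    [0,0.1,-1],
    [0,0,-1],
    [0,0,-1],
    [0,0,-1],
    [0,0,-1],
    [0,0,-0.8],
    [0,0,-0.5],
    [0,0,-0.2],
    [0,0,0],
  ],
  turn=[0,0,0,0,0,0,0,0,0],
)

```text
time: 3.25
ee_pos: [0.6092, -0.09, 0.0101]
eef_rot: [0.708, 0.706, -0.0, 0.0]
ft_force: [0.2, -0.0, 1.6]
width: 0.0868
grip_force: 0.0
```

Request:
step_arm(
  delta_pos=[
    [0,0,0],
    [0,0,0],
    [0,0,0],
    [0,0,0],
    [0,0,0],
    [0,0,0],
    [0,0,0],
    [0,0,0],
    [0,0,0],
    [0,0,0],
  ],
  turn=[0,0,0,0,0,0,0,0,0,0],
  grip=1,
  newtons=10,
)

```text
time: 4.25
ee_pos: [0.6093, -0.0895, 0.01]
eef_rot: [0.707, 0.707, 0.0, -0.0]
ft_force: [-0.7, -0.1, 0.9]
width: 0.0263
grip_force: 10.0
```

Request:
step_arm(
  delta_pos=[
    [0,0,0.8],
    [0,0,0.8],
    [0,0,0.8],
    [-0.3,0.9,0],
    [-0.3,0.9,0],
    [-0.3,0.9,0],
    [-0.3,0.9,0],
    [-0.3,0.9,0],
    [-0.3,0.9,0],
    [-0.3,0.9,0],
    [-0.3,0.9,0],
    [-0.3,0.9,0],
  ],
  turn=[0,0,0,0,0,0,0,0,0,0,0,0],
)

```text
time: 5.45
ee_pos: [0.5415, 0.1138, 0.0701]
eef_rot: [0.707, 0.707, 0.0, 0.0]
ft_force: [0.3, 0.1, -0.5]
width: 0.0259
grip_force: 10.0
```

Request:
step_arm(
  delta_pos=[
    [-0.3,0.9,0],
    [-0.3,0.9,0],
    [-0.3,0.9,0],
    [-0.3,0.9,0],
    [-0.3,0.9,0],
    [-0.3,0.9,0],
    [-0.1,0.9,0],
    [0,0,0],
    [0,0,0],
  ],
  turn=[0,0,0,0,0,0,0,0,0],
)

```text
time: 6.35
ee_pos: [0.4942, 0.2705, 0.07]
eef_rot: [0.707, 0.707, -0.0, 0.0]
ft_force: [-0.0, -0.5, 0.4]
width: 0.0265
grip_force: 10.0
```

Run:
```python
from h import *
s=read_state();print(s["ee_pos"],s["width"],s["grip_force"],s["joint_positions"])
c=camera("wrist");save(c,"w2.png");np.savez("w2.npz",**c)
```

```text
[0.49424382 0.2705144  0.06995706] 0.02654992474974662 9.999804097751621 [-0.00246258  0.42568994 -0.6992886   1.7664863   0.30932521  1.06225566
 -0.81066009]
```

View pics/w2.png

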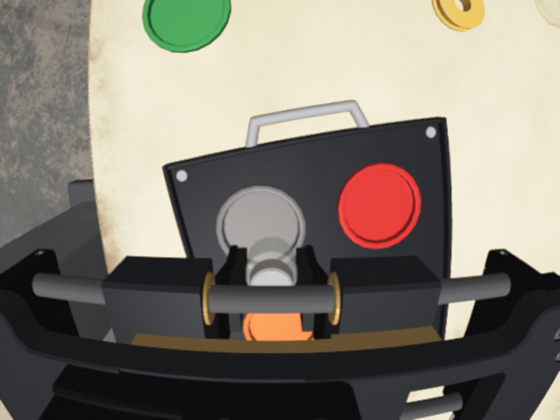

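The wrist view shows the vial held at about (271,272), the grey pocket rim centred at (261,227) and the red rim centred at (380,205).

Run:
```python
from h import *
c=dict(np.load("w2.npz"))
for n,u,v,rgb in(("red",380,205,0),):
    g=c["image"].astype(int);m=((g[...,0]>110)&(g[...,1]<70)).astype(np.uint8)
    k=max(cv2.findContours(m,0,2)[0],key=cv2.contourArea);e=cv2.fitEllipse(k);print(e,fcast(c,*e[0],.012))
print("grey",fcast(c,261,227,.012),fcast(c,217,227,.012),fcast(c,305,227,.012),fcast(c,261,185.5,.012))
```

```text
((378.9332275390625, 205.6160430908203), (80.4753646850586, 87.91902923583984), 34.29231262207031) [0.57279764 0.28848763 0.012     ]
grey [0.48659198 0.27233133 0.012     ] [0.45456812 0.27220893 0.012     ] [0.51834586 0.27230291 0.012     ] [0.48683621 0.30280061 0.012     ]
```

Request:
step_arm(
  delta_pos=[
    [-0.3,0,-0.2],
    [0,0,-0.6],
    [0,0,-0.6],
    [0,0,-0.4],
    [0,0,-0.2],
    [0,0,-0.14],
    [0,0,0],
    [0,0,0],
  ],
  turn=[0,0,0,0,0,0,0,0],
)

```text
time: 7.2
ee_pos: [0.4871, 0.2707, 0.0168]
eef_rot: [0.707, 0.707, 0.0, 0.0]
ft_force: [-1.0, -0.2, -0.6]
width: 0.0261
grip_force: 10.0
```

Request:
step_arm(
  delta_pos=[
    [0,0,0],
    [0,0,0],
    [0,0,0],
    [0,0,0],
    [0,0,0.4],
    [0,0,0.8],
    [0,0,1],
    [0,0,1],
    [0,0,0.8],
    [0,0,0],
  ],
  turn=[0,0,0,0,0,0,0,0,0,0],
  grip=0.4,
)

```text
time: 8.2
ee_pos: [0.4883, 0.2716, 0.1202]
eef_rot: [0.707, 0.707, 0.002, 0.001]
ft_force: [-0.0, 0.8, -0.1]
width: 0.0522
grip_force: 0.0
```

Request:
step_arm(
  delta_pos=[
    [0,-1,0],
    [0,-1,0],
    [0,-1,0],
    [0,-1,0],
    [-0.2,-1,0],
    [-0.2,-1,0],
    [-0.2,-1,0],
    [-0.2,-1,0],
    [-0.2,-1,0],
    [-0.2,-1,0],
    [-0.2,-1,0],
    [-0.2,-1,0],
  ],
  turn=[0,0,0,0,0,0,0,0,0,0,0,0],
  grip=0,
)

```text
time: 9.4
ee_pos: [0.4463, -0.0305, 0.1164]
eef_rot: [0.707, 0.707, -0.0, -0.0]
ft_force: [0.1, -0.7, -0.0]
width: 0.0869
grip_force: 0.0
```

Request:
step_arm(
  delta_pos=[
    [0,-0.9,0],
    [0,-0.8,0],
    [0,0,0],
    [0,0,0],
  ],
  turn=[0,0,0,0],
)

```text
time: 9.8
ee_pos: [0.4467, -0.0718, 0.1164]
eef_rot: [0.708, 0.707, 0.0, -0.0]
ft_force: [-0.6, 1.1, -1.1]
width: 0.0871
grip_force: 0.0
```

Run:
```python
from h import *
c=camera("top");im=c["image"][160:250,160:420];save(c,"t2full.png");cv2.imwrite("pics/t2.png",cv2.resize(im,None,fx=3,fy=3,interpolation=cv2.INTER_CUBIC)[...,::-1])
print(read_state()["ee_pos"],read_state()["joint_positions"])
P=pts(c);v=P[210:240,185:215].reshape(-1,3);q=v[(v[:,2]>.03)&(v[:,2]<.06)];print(len(q),q.mean(0) if len(q) else 0,np.percentile(q[:,2],95))
```

```text
[ 0.44679719 -0.07121189  0.11646846] [ 0.57649426  0.08100464 -0.53325749  2.00399082  0.04655597  1.06835244
  0.0218664 ]
65 [0.487346   0.26792419 0.03981182] 0.048677936461257953
```

View pics/t2.png

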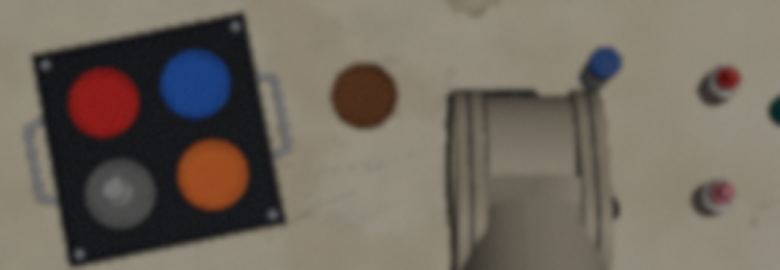

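The vial stands in the grey pocket at crop (118,188), near centre. Next I descend on the pot.

Request:
step_arm(
  delta_pos=[
    [0,0,-1],
    [0,0,-1],
    [0,0,-1],
    [0,0,-0.7],
    [0,0,-0.4],
    [0,0,0],
  ],
  turn=[0,0,0,0,0,0],
)

```text
time: 10.45
ee_pos: [0.4461, -0.071, 0.0132]
eef_rot: [0.707, 0.707, -0.0, -0.001]
ft_force: [0.1, -1.0, 0.5]
width: 0.0873
grip_force: 0.0
```

Request:
step_arm(
  delta_pos=[
    [0,0,0],
    [0,0,0],
    [0,0,0],
    [0,0,0],
    [0,0,0],
    [0,0,0],
    [0,0,0],
    [0,0,0],
    [0,0,0.4],
    [0,0,0.8],
    [0,0,0.8],
    [0,0,0.4],
  ],
  turn=[0,0,0,0,0,0,0,0,0,0,0,0],
  grip=1,
  newtons=12,
)

```text
time: 11.65
ee_pos: [0.4477, -0.072, 0.0761]
eef_rot: [0.707, 0.707, 0.001, 0.001]
ft_force: [0.2, 0.8, -0.6]
width: 0.0377
grip_force: 12.0
```

Request:
step_arm(
  delta_pos=[
    [0.2,1,0],
    [0.2,1,0],
    [0.2,1,0],
    [0.2,1,0],
    [0.2,1,0],
    [0.2,1,0],
    [0.2,1,0],
    [0.2,1,0],
    [0.3,1,0],
    [0.36,0.8,0],
    [0,0.35,0],
    [0,0,0],
  ],
  turn=[0,0,0,0,0,0,0,0,0,0,0,0],
)

```text
time: 12.85
ee_pos: [0.5028, 0.1828, 0.074]
eef_rot: [0.707, 0.707, -0.0, -0.0]
ft_force: [0.3, -0.1, 0.1]
width: 0.0377
grip_force: 12.0
```

Run:
```python
from h import *
s=read_state();print(s["ee_pos"],s["width"],s["grip_force"])
c=camera("wrist");save(c,"w3.png");np.savez("w3.npz",**c)
g=cv2.cvtColor(c["image"],cv2.COLOR_RGB2HSV)
for n,lo,hi in(("orange",(8,150,90),(20,255,255)),("blue",(100,120,60),(125,255,255)),("red",(0,180,90),(6,255,255))):
    k=max(cv2.findContours(cv2.inRange(g,lo,hi),0,2)[0],key=cv2.contourArea);e=cv2.fitEllipse(k);print(n,e,fcast(c,*e[0],.012))
```

```text
[0.5027872  0.18281449 0.07396031] 0.037659822542612915 12.000208284389373
orange ((271.63751220703125, 218.7144317626953), (69.11811065673828, 88.67621612548828), 90.07240295410156) [0.50273134 0.18965786 0.012     ]
blue ((386.9676513671875, 204.9735870361328), (79.33670043945312, 86.18605041503906), 30.75887107849121) [0.58912865 0.20034639 0.012     ]
red ((371.7669982910156, 86.20408630371094), (84.71175384521484, 90.46076965332031), 145.720703125) [0.57260812 0.28663889 0.012     ]
```

View pics/w3.png

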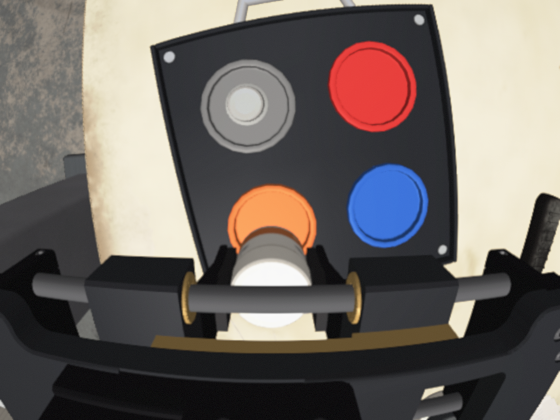

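The wrist view shows the vial centred in the grey pocket. The other three pockets put orange at (0.503,0.184), and the pot is above it.

Request:
step_arm(
  delta_pos=[
    [0,0,-0.6],
    [0,0,-0.6],
    [0,0,-0.5],
    [0,0,-0.3],
    [0,0,-0.16],
    [0,0,0],
    [0,0,0],
  ],
  turn=[0,0,0,0,0,0,0],
)

```text
time: 13.6
ee_pos: [0.5035, 0.1818, 0.02]
eef_rot: [0.707, 0.707, 0.0, 0.0]
ft_force: [1.1, -0.1, -0.2]
width: 0.0378
grip_force: 12.0
```

Request:
step_arm(
  delta_pos=[
    [0,0,0],
    [0,0,0],
    [0,0,0],
    [0,0,0],
    [0,0,0.4],
    [0,0,0.8],
    [0,0,1],
    [0,0,1],
    [0,0,1],
    [0,0,0.3],
  ],
  turn=[0,0,0,0,0,0,0,0,0,0],
  grip=0.3,
)

```text
time: 14.6
ee_pos: [0.5046, 0.1825, 0.1359]
eef_rot: [0.707, 0.707, 0.002, 0.001]
ft_force: [-0.1, 0.8, 0.2]
width: 0.0609
grip_force: 0.0
```

Request:
step_arm(
  delta_pos=[
    [0.3,-1,0],
    [0.3,-1,0],
    [0.3,-1,0],
    [0.3,-1,0],
    [0.3,-1,0],
    [0.3,-1,0],
    [0.3,-1,0],
    [0.3,-1,0],
    [0.3,-1,0],
    [0.3,-1,0],
    [0.3,-1,0],
    [0.3,-1,0],
  ],
  turn=[0,0,0,0,0,0,0,0,0,0,0,0],
  grip=0,
)

```text
time: 15.8
ee_pos: [0.5933, -0.1192, 0.1323]
eef_rot: [0.707, 0.707, -0.0, -0.0]
ft_force: [0.7, 0.6, 0.2]
width: 0.0868
grip_force: 0.0
```

Run:
```python
from h import *
c=camera("wrist");save(c,"w4.png");np.savez("w4.npz",**c);print(read_state()["ee_pos"])
g=cv2.cvtColor(c["image"],cv2.COLOR_RGB2HSV);m=cv2.inRange(g,(100,120,50),(125,255,255))
for k in cv2.findContours(m,0,2)[0]:
    if cv2.contourArea(k)>150: e=cv2.fitEllipse(k);print(np.round(e[0]),e[1],fcast(c,*e[0],.078))
t=camera("top");P=pts(t);v=P[200:235,215:245].reshape(-1,3);q=v[(v[:,2]>.045)&(v[:,2]<.07)];print("pot",len(q),q.mean(0),q[:,2].max())
```

```text
[ 0.5937615  -0.12485544  0.13198055]
[270. 318.] (10.753361701965332, 34.014991760253906) [ 0.59214114 -0.19403265  0.078     ]
pot 157 [0.50399762 0.17842958 0.0528936 ] 0.06223283962862136
```

View pics/w4.png

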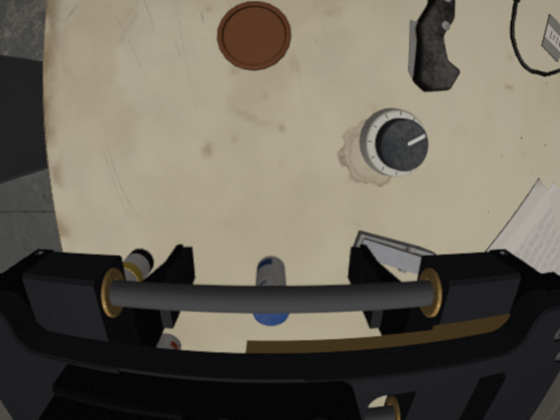

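The tube's column (270) lines up with the gripper centre, and the visible cap edge gives y of about -0.187. The pot stands in orange at the right height.

Request:
step_arm(
  delta_pos=[
    [0,-1,0],
    [0,-0.8,0],
    [0,-0.8,0],
    [0,0,0],
    [0,0,0],
  ],
  turn=[0,0,0,0,0],
)

```text
time: 16.4
ee_pos: [0.5932, -0.1825, 0.1323]
eef_rot: [0.707, 0.707, 0.0, -0.0]
ft_force: [-0.1, 0.0, 0.5]
width: 0.0869
grip_force: 0.0
```

Request:
step_arm(
  delta_pos=[
    [0,-0.2,-0.8],
    [0,0,-0.8],
    [0,0,-0.8],
    [0,0,-0.8],
    [0,0,-0.6],
    [0,0,-0.2],
    [0,0,0],
  ],
  turn=[0,0,0,0,0,0,0],
)

```text
time: 17.1
ee_pos: [0.5932, -0.1874, 0.0322]
eef_rot: [0.707, 0.707, -0.0, -0.0]
ft_force: [0.4, -0.6, 0.3]
width: 0.0871
grip_force: 0.0
```

Request:
step_arm(
  delta_pos=[
    [0,0,0],
    [0,0,0],
    [0,0,0],
    [0,0,0],
    [0,0,0],
    [0,0,0],
    [0,0,0],
    [0,0,0],
    [0,0,0],
    [0,0,0],
  ],
  turn=[0,0,0,0,0,0,0,0,0,0],
  grip=1,
)

```text
time: 18.1
ee_pos: [0.5934, -0.1883, 0.0326]
eef_rot: [0.707, 0.707, 0.0, 0.0]
ft_force: [-0.6, 0.2, 0.5]
width: 0.0289
grip_force: 12.0
```

Request:
step_arm(
  delta_pos=[
    [0,0,0.6],
    [0,0,0.8],
    [0,0,0.8],
    [0,0,0.4],
    [0,0.8,0],
    [0,1,0],
    [0,1,0],
    [0,1,0],
    [0,1,0],
    [0,1,0],
    [0,1,0],
    [0,1,0],
  ],
  turn=[0,0,0,0,0,0,0,0,0,0,0,0],
)

```text
time: 19.3
ee_pos: [0.5933, 0.0077, 0.098]
eef_rot: [0.707, 0.707, 0.0, 0.0]
ft_force: [0.5, 0.4, -0.0]
width: 0.029
grip_force: 12.0
```

Request:
step_arm(
  delta_pos=[
    [0,1,0],
    [0,1,0],
    [0,1,0],
    [0,1,0],
    [0,1,0],
    [0,1,0],
    [0,1,0],
    [-0.1,0.7,0],
    [0,0,0],
    [0,0,0],
    [0,0,0],
  ],
  turn=[0,0,0,0,0,0,0,0,0,0,0],
)

```text
time: 20.4
ee_pos: [0.5913, 0.1976, 0.0976]
eef_rot: [0.708, 0.706, -0.0, 0.0]
ft_force: [0.5, 0.1, -0.7]
width: 0.0289
grip_force: 12.0
```

Request:
step_arm(
  delta_pos=[
    [-0.05,0.08,-0.4],
    [0,0,-0.6],
    [0,0,-0.6],
    [0,0,-0.4],
    [0,0,-0.2],
    [0,0,-0.12],
    [0,0,0],
    [0,0,0],
  ],
  turn=[0,0,0,0,0,0,0,0],
)

```text
time: 21.2
ee_pos: [0.59, 0.2014, 0.0401]
eef_rot: [0.707, 0.707, 0.0, 0.0]
ft_force: [0.1, -0.5, 0.3]
width: 0.0289
grip_force: 12.0
```

Request:
step_arm(
  delta_pos=[
    [0,0,0],
    [0,0,0],
    [0,0,0],
    [0,0,0],
    [0,0,0.4],
    [0,0,0.8],
    [0,0,1],
    [0,0,1],
    [0,0,1],
    [0,0,0],
  ],
  turn=[0,0,0,0,0,0,0,0,0,0],
  grip=0.4,
)

```text
time: 22.2
ee_pos: [0.5914, 0.2023, 0.1492]
eef_rot: [0.707, 0.707, 0.003, 0.001]
ft_force: [-0.1, -0.5, -0.7]
width: 0.0522
grip_force: 0.0
```

Request:
step_arm(
  delta_pos=[
    [0,-1,0],
    [0,-1,0],
    [0,-1,0],
    [0,-1,0],
    [0,-1,0],
    [0,-1,0],
    [0,-1,0],
    [0,-1,0],
    [0,-1,0],
    [0,-1,0],
    [0,-1,0],
    [0,-1,0],
  ],
  turn=[0,0,0,0,0,0,0,0,0,0,0,0],
  grip=0,
)

```text
time: 23.4
ee_pos: [0.5894, -0.0998, 0.1446]
eef_rot: [0.707, 0.707, -0.0, -0.0]
ft_force: [1.1, 0.9, -0.1]
width: 0.0868
grip_force: 0.0
```

Request:
step_arm(
  delta_pos=[
    [-0.1,-1,0],
    [-0.1,-1,0],
    [-0.1,-1,0],
    [-0.1,-1,0],
    [-0.1,-1,0],
    [0,-0.8,0],
    [0,0,0],
    [0,0,0],
  ],
  turn=[0,0,0,0,0,0,0,0],
)

```text
time: 24.2
ee_pos: [0.577, -0.2433, 0.1444]
eef_rot: [0.708, 0.707, 0.0, -0.0]
ft_force: [0.8, 0.4, 0.2]
width: 0.0868
grip_force: 0.0
```

Run:
```python
from h import *
c=camera("wrist");save(c,"w5.png");np.savez("w5.npz",**c);print(read_state()["ee_pos"],read_state()["joint_positions"])
t=camera("top");P=pts(t)
for n,(x,y),z in(("tube",(.59,.2),.07),("pot",(.503,.183),.045),("vial",(.487,.271),.033)):
    m=(np.hypot(P[...,0]-x,P[...,1]-y)<.03)&(P[...,2]>z)&(P[...,2]<.12);print(n,P[m].mean(0),P[m][:,2].max())
```

```text
[ 0.57726037 -0.24246378  0.14454114] [ 0.66933087  0.42337518 -0.44558882  1.5373286   0.18846761  1.22398061
  0.19385146]
tube [0.58968211 0.19932857 0.08401217] 0.0902841563310619
pot [0.50396707 0.17851981 0.05290409] 0.0604596967022526
vial [0.48799733 0.26730872 0.04055422] 0.04810333978400161
```

View pics/w5.png

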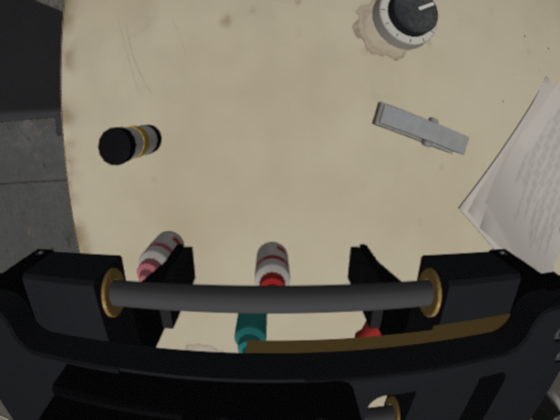

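The wrist view shows the red dropper at (271,265), under the gripper centre line, with a ray estimate of y ≈ -0.301. Pink (160,255) is outside the left finger, and turquoise (250,330) lies beyond.

Request:
step_arm(
  delta_pos=[
    [0,-0.8,0],
    [0,-0.8,0],
    [0.05,-0.75,0],
    [0,0,-0.5],
    [0,0,-0.8],
    [0,0,-0.8],
    [0,0,-0.8],
    [0,0,-0.8],
    [0,0,-0.5],
    [0,0,-0.1],
    [0,0,0],
  ],
  turn=[0,0,0,0,0,0,0,0,0,0,0],
)

```text
time: 25.4
ee_pos: [0.5784, -0.3023, 0.0369]
eef_rot: [0.707, 0.707, 0.0, -0.0]
ft_force: [-0.2, 1.3, 0.3]
width: 0.0871
grip_force: 0.0
```

Request:
step_arm(
  delta_pos=[
    [0,0,0],
    [0,0,0],
    [0,0,0],
    [0,0,0],
    [0,0,0],
    [0,0,0],
    [0,0,0],
    [0,0,0],
    [0,0,0],
    [0,0,0],
  ],
  turn=[0,0,0,0,0,0,0,0,0,0],
  grip=1,
)

```text
time: 26.4
ee_pos: [0.5784, -0.3025, 0.037]
eef_rot: [0.707, 0.707, 0.0, -0.0]
ft_force: [-0.5, 0.3, -0.4]
width: 0.031
grip_force: 12.0
```

Request:
step_arm(
  delta_pos=[
    [0,0,0.6],
    [0,0,1],
    [0,0,1],
    [0,0,1],
    [0,0,1],
    [0,0.8,0.2],
    [0,1,0],
    [0,1,0],
    [0,1,0],
    [0,1,0],
    [0,1,0],
    [0,1,0],
  ],
  turn=[0,0,0,0,0,0,0,0,0,0,0,0],
)

```text
time: 27.6
ee_pos: [0.578, -0.1303, 0.1573]
eef_rot: [0.707, 0.707, 0.0, -0.0]
ft_force: [0.6, 0.2, -1.6]
width: 0.0314
grip_force: 12.0
```

Request:
step_arm(
  delta_pos=[
    [0,1,0],
    [0,1,0],
    [0,1,0],
    [0,1,0],
    [0,1,0],
    [0,1,0],
    [0,1,0],
    [0,1,0],
    [0,1,0],
    [0,1,0],
    [-0.1,1,0],
    [-0.1,1,0],
  ],
  turn=[0,0,0,0,0,0,0,0,0,0,0,0],
)

```text
time: 28.8
ee_pos: [0.5724, 0.1693, 0.1572]
eef_rot: [0.707, 0.707, -0.0, -0.0]
ft_force: [-0.1, 0.7, 0.2]
width: 0.0313
grip_force: 12.0
```

Request:
step_arm(
  delta_pos=[
    [0,1,0],
    [0,1,0],
    [0,1,0],
    [0,0.9,0],
    [0,0,0],
    [0,0,0],
  ],
  turn=[0,0,0,0,0,0],
)

```text
time: 29.4
ee_pos: [0.5725, 0.2657, 0.1571]
eef_rot: [0.707, 0.707, -0.0, -0.0]
ft_force: [0.1, -0.9, -0.3]
width: 0.0312
grip_force: 12.0
```

Request:
step_arm(
  delta_pos=[
    [0,0.9,0],
    [0,0,0],
    [0,0,-0.6],
    [0,0,-0.8],
    [0,0,-0.8],
    [0,0,-0.8],
    [0,0,-0.7],
    [0,0,-0.5],
    [0,0,-0.2],
    [0,0,-0.1],
    [0,0,0],
    [0,0,0],
  ],
  turn=[0,0,0,0,0,0,0,0,0,0,0,0],
)

```text
time: 30.6
ee_pos: [0.5738, 0.2878, 0.0454]
eef_rot: [0.707, 0.707, 0.001, 0.0]
ft_force: [0.3, -0.9, -0.0]
width: 0.0309
grip_force: 12.0
```

Request:
step_arm(
  delta_pos=[
    [0,0,0],
    [0,0,0],
    [0,0,0],
    [0,0,0],
    [0,0,0.4],
    [0,0,0.8],
    [0,0,1],
    [0,0,1],
    [0,0,1],
    [0,0,1],
    [0,0,0],
    [0,0,0],
  ],
  turn=[0,0,0,0,0,0,0,0,0,0,0,0],
  grip=0.4,
)

```text
time: 31.8
ee_pos: [0.5735, 0.2877, 0.1755]
eef_rot: [0.707, 0.707, 0.001, 0.0]
ft_force: [0.7, 0.3, -0.3]
width: 0.0522
grip_force: 0.0
```

Request:
step_arm(
  delta_pos=[
    [0,-1,0.4],
    [0,-1,0.4],
    [0,-1,0.4],
    [0,-1,0],
    [0,-1,0],
    [0,-1,0],
    [0,-1,0],
    [0,-1,0],
    [0,-1,0],
    [0,-1,0],
    [0,0,0],
    [0,0,0],
  ],
  turn=[0,0,0,0,0,0,0,0,0,0,0,0],
)

```text
time: 33.0
ee_pos: [0.5729, 0.0372, 0.2038]
eef_rot: [0.708, 0.706, -0.0, -0.001]
ft_force: [-0.1, 0.1, 0.3]
width: 0.052
grip_force: 0.0
```

Run:
```python
from h import *
t=camera("top");s=camera("scene")
for d in(t,s):
  P=pts(d)
  for n,(x,y),z in(("red",(.573,.288),.075),("tube",(.59,.2),.07),("pot",(.503,.183),.045),("vial",(.487,.271),.033),("pink",(.4715,-.291),.07),("black",(.458,-.182),.07)):
    m=(np.hypot(P[...,0]-x,P[...,1]-y)<.03)&(P[...,2]>z)&(P[...,2]<.12);print(n,P[m].mean(0).round(4) if m.any() else 0,m.sum())
a=cv2.resize(t["image"][150:250,160:440],(784,280),interpolation=cv2.INTER_CUBIC)
b=cv2.resize(s["image"][150:310,150:374+40],(510,310),interpolation=cv2.INTER_CUBIC);b=cv2.copyMakeBorder(b,0,0,0,274,0)
cv2.imwrite("pics/end.png",np.vstack([a,b])[...,::-1]);print(read_state()["ee_pos"])
```

```text
red [0.5743 0.2848 0.0818] 43
tube [0.5895 0.1994 0.0835] 102
pot [0.5042 0.1784 0.0525] 156
vial [0.4878 0.2676 0.041 ] 56
pink [ 0.4713 -0.2914  0.076 ] 38
black [ 0.4579 -0.1817  0.0781] 95
red [0.5738 0.2917 0.0808] 56
tube [0.5886 0.2064 0.0814] 117
pot [0.5034 0.1851 0.0515] 154
vial [0.4868 0.274  0.0399] 71
pink [ 0.4719 -0.2847  0.0753] 18
black [ 0.4586 -0.1751  0.0768] 53
[0.57300598 0.03870092 0.20415571]
```

View pics/end.png

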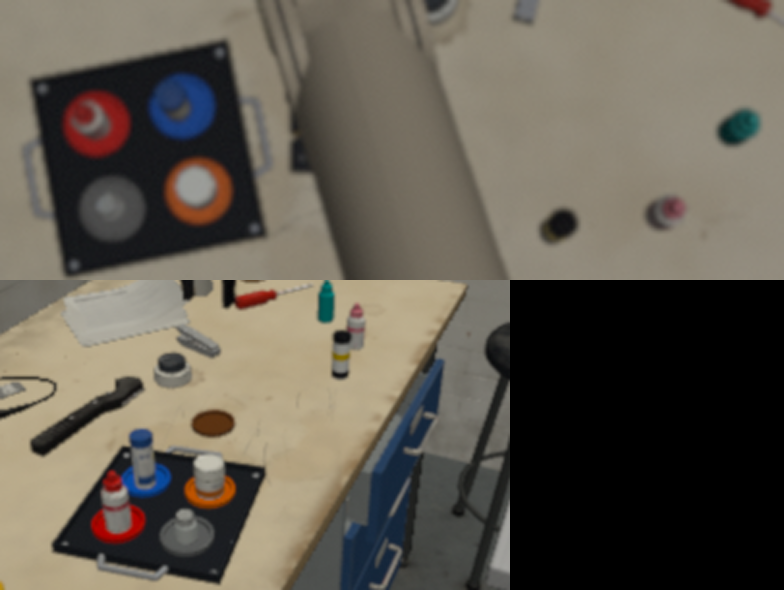

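All four stand upright and centred in their own pockets: red (97,125), blue (180,103), white pot (199,188) and vial (112,207) in the top crop. Pink and black have not moved. Handing in.

```bash
python3 -c "
from bench import *
print(close_job())"
```

```text
the job is handed in; nothing more can be done
None
```

The job is handed in at about 33 s on the robot clock: final images show all four containers upright in their matching pockets and both look-alikes where they started, though the hand-in returned no verdict.

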